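# Try the left-hand clamp screw in its test nut and sort it out

### The arm

A 7-joint arm with a two-finger parallel gripper is mounted at the origin on a cart in front of the work surface, level with it; the furniture and walls round the work are solid. World frame = base frame: x ahead of the robot, y to its left, z up, the work surface at z = 0. Lengths are in m, angles in rad, forces in N, time in s.
With the tool pointing down it reaches from about 0.4 to 0.925 m from the base axis. Payload 4.1 kg.
Tool frame: the origin (TCP) lies at the very end of the fingers, on their centre line; the grasp point (between the pads) lies 19 mm behind it; z points along the fingers, y is the line along which they close (so a half turn about z gives the same grasp; the last joint's range is limited). The gripper opens to 85 mm and grips with 20 to 120 N. Pads are 22 mm wide; open, the fingers measure 114 mm over their backs; the gripper's body (76 mm by 85 mm) begins 54 mm behind the grasp point. The pads swing forward as they close: fully open they stand 13 mm farther back than shut.
Start: joints at [1.018, 0.398, 0.045, 1.537, -0.019, 1.207, -0.051], TCP at [0.285, -0.584, 0.231] pointing down, gripper open.
Joint ranges: [-2.82, 2.82], [-0.49, 2.23], [-1.37, 1.46], [0, 2.46], [-1.36, 4.5], [0.23, 2], [-2.94, 2.94]. Speed limits (rad/s): [2.57, 2.57, 3.14, 3.14, 3.14, 3.14, 3.14].

### API

Orientations are given as a rotation vector (axis times angle).
In Python, from workcell import monitor, imaging, arm gives the robot as it stands. The module is installed in compiled form; this text tells all that it offers.
- The arm moves only by the tool apply_moves, never from a script. Its argument "plan" is a list of rows, each a list of 3 entries, a list of its own where there are three numbers: the shift along the tool's x, y, z in cm, then the turn, a rotation vector about the tool's x, y, z in degrees, then the closure, from 0 (fully open) to 1 (shut). In form: [[[x, y, z], [ax, ay, az], claw], ...]. A call has 1 to 12 rows; each row shifts and turns the commanded pose from where the row before left it, along the tool's axes as they then stand; what a row does not reach is not made up. A row lasts 1/8 s, in which the tool goes at most 62.5 mm and 10.7 degrees, less where a joint would pass 70% of its speed; a pose out of reach is approached as far as the arm can. A call is refused whole if a number of a shift passes 6.25 or a number of a turn 10.7, either way. A call with a gripper value outside its range is refused whole. The fingers move at their own pace and stop on an object; "force" is the grip in N (left out, the last holds). Time passes only in rows, so rows that do not move let the fingers close. It gives the time, the measured TCP pose, the force, the opening and the grip force at its end, in the units of the state.
- monitor.observe(): the state, without advancing time (a new reading comes with each control period).
- imaging.get_image(name): name is "scene" or "side" or "wrist"; returns a dict with "color" (420x560x3 uint8, red, green, blue), "depth" (420x560 float32, m along the optical axis (not along the pixel's ray), 0 where there is no reading), "intrinsics" (3x3 intrinsics, pixels), "k1" (the pictures are not rectified: a ray, as slopes to the right and down, at radius r is drawn at 1 + k1 r^2 times it, then the intrinsics apply), "R" (3x3) and "t" (3): a world point X has camera coordinates R X + t; the wrist camera has in their place "T_tool_cam" (4x4, takes a point from camera to tool coordinates, whose origin is the TCP and whose axes are the flange's). Camera axes: x right, y down, z forward; pixel columns grow to the right and rows downward; lengths in m; the calibration is good to about 2 mm. A picture is of the moment at which its call begins: read the wrist's pose just before it.
- arm.hand_in(): hands the job in; it is judged then, once.
The state is a dict: "time": time; "joint_positions": joint angles; "qvel": joint speeds; "joint_torque": joint torques, N m; "ee_pos": TCP position; "ee_rot": TCP orientation; "wrist_force": force on the tool from outside, world axes, zero at the start; "moment": the same for the moment, N m; "opening": finger opening in m; "finger_force": force on a finger pad.
Only numpy, scipy, OpenCV 4.12 (cv2) and the standard library are available. Lean on these libraries where they do the work, as an engineer would, in place of code of your own. Each camera call takes 0.05 s, during which the arm holds its last target. There are 200 camera calls.

### The job

Two mould-clamp wing screws stand started in square test nuts in the wooden holder; the one with the notch in the top of its wing has a left-hand thread. Try that one where it stands: turn it anticlockwise, seen from above, by roughly a quarter turn, so that it screws down into its nut, then lift it out of the holder together with its nut and put it in the plywood tray. Leave the plain right-hand screw alone.

Things in the scene. Friction and masses are not known exactly. Their poses are not given: they have to be found in the camera images.
- left_wing (a point): Centre of the wing (upright thumb plate) of the left-hand steel screw: the one with a notch 20 mm wide, 12 deep in its top edge. Wing 48 mm wide along x, 10 thick along y, 32 tall along z (up); grip across the 10 mm. Lies on the screw's axis, 79 mm above the table, 69 above the nut's underside. Below it: collar 20 mm across, then 28 mm of thread to the nut. Screw and nut stay joined (0.26 kg).
- left_screw (a joint): How far the left-hand screw is turned anticlockwise (seen from above) relative to its nut, rad; 0 at the start, stop at 2.6. It sinks 8 mm a full turn (2 mm in a quarter turn), turns stiffly (0.06 N m) and stays where left. Turned clockwise, it backs out and the value goes negative.
- left_nut: Brass square nut on the left-hand screw, 36 x 36 x 22 mm high, origin at its underside's centre, z up. It starts 14 mm deep in a pocket (1.5 mm play each side) that keeps it from turning, underside 10 mm above the table. The holder is a fixed wooden block 84 x 200 x 24 mm high with two pockets 110 mm apart; which screw stands in which varies.
- right_wing (a point): Centre of the wing of the right-hand screw in the holder's other pocket: the same sizes and nut, but its wing's top edge is plain, without a notch. To be left alone.
- right_screw (a joint): How far the right-hand screw has been turned clockwise relative to its nut, rad; 0 at the start.
- tray: Fixed square open plywood tray, 150 x 150 x 35 mm high outside, walls and floor 6 mm thick; origin at the centre of its underside, z up. It is empty.
Things that resemble listed ones, but are neither listed nor needed, are in the scene too. What is shaped like the left_nut but orange is not meant.

How it is judged:
By the outcome, as a careful person would: the job done as asked, in the order asked, and still so for the second after the job is handed in, with the robot touching nothing.
It also fails if it takes over 45 s, if anything falls off the work surface, if the arm or the gripper's body presses on something with over 40 N, if the wrist force passes 120 N, or if a joint passes its speed limit or range.

## Working session

There is one attempt and no reset: what is moved stays moved. The work goes in short steps, Python scripts to look and compute and a tool call to move; the robot and the scene stay as the last step left them, time stands still between calls to the robot, and variables do not carry over. Pictures are saved under pics/ and viewed, at most 10 in all, crops included, and the job is handed in when it is done.

Besides the shell and the picture viewer there is one more tool, called after "Emit:" by a JSON object that holds its "api" and its "payload". apply_moves: Moves the arm, as the interface text tells. Its arguments: {"type":"object","properties":{"plan":{"type":"array","items":{"type":"array"}},"force":{"type":"number"}},"required":["plan"]}

```bash
mkdir -p pics; cat > h.py <<'E'
import numpy as np, cv2
from workcell import monitor, imaging, arm
from scipy.spatial.transform import Rotation as Ro
def cloud(im, T=None):
    """world points HxWx3 from depth"""
    K=np.array(im["intrinsics"]); d=im["depth"]; h,w=d.shape
    v,u=np.mgrid[:h,:w].astype(float)
    k=im["k1"]
    xd=(u-K[0,2])/K[0,0]; yd=(v-K[1,2])/K[1,1]; x,y=xd.copy(),yd.copy()
    for _ in range(15):
        s=1+k*(x*x+y*y); x,y=xd/s,yd/s
    P=np.stack([x*d,y*d,d],-1)
    if T is not None: P=P@T[:3,:3].T+T[:3,3]
    else: P=(P-np.array(im["t"]))@np.array(im["R"])
    P[d==0]=np.nan
    return P
def wristT():
    s=monitor.observe(); im=imaging.get_image("wrist")
    T=np.eye(4);T[:3,:3]=Ro.from_rotvec(s["ee_rot"]).as_matrix();T[:3,3]=s["ee_pos"]
    return im,T@np.array(im["T_tool_cam"])
def save(n,im): cv2.imwrite(n,cv2.cvtColor(im,cv2.COLOR_RGB2BGR))
E
python3 - <<'E'
from h import *
s=monitor.observe(); print({k:np.round(v,3).tolist() for k,v in s.items()})
for n in("scene","side"):
    im=imaging.get_image(n); save(f"pics/{n}0.png",im["color"]); np.savez(f"{n}0.npz",P=cloud(im),c=im["color"])
E
```

```text
{'time': 0.0, 'joint_positions': [1.018, 0.399, 0.045, 1.538, -0.019, 1.207, -0.051], 'qvel': [-0.001, -0.001, 0.001, -0.0, 0.001, 0.0, 0.002], 'joint_torque': [-0.001, -47.512, 1.365, -25.422, 0.012, 0.01, 0.0], 'ee_pos': [0.285, -0.584, 0.23], 'ee_rot': [-3.059, -0.706, 0.001], 'wrist_force': [-0.541, 0.396, 0.154], 'moment': [-0.062, -0.004, 0.025], 'finger_force': 0.0, 'opening': 0.085}
```

View pics/scene0.png

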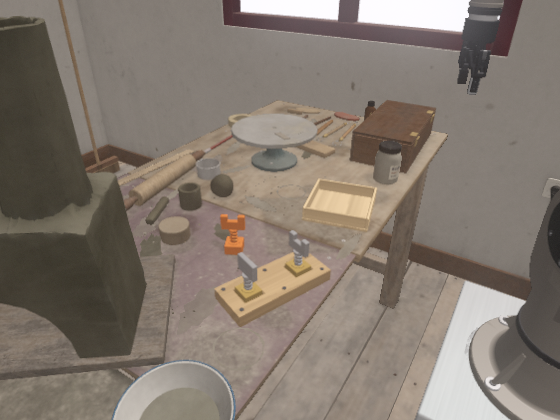

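View pics/side0.png

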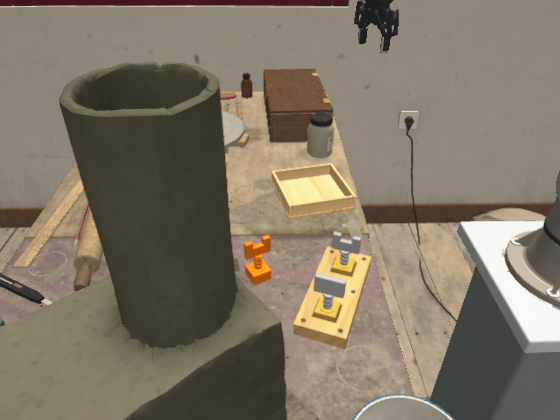

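The scene view has the notched screw at about (299,245) and the plain one at (247,267). In the side view they are at (346,245) and (329,288). The tray is at (341,203) in the scene view, and the orange decoy stands behind the holder.

```bash
python3 - <<'E'
from h import *
R={"scene":dict(notch=(286,230,314,258),plain=(236,252,260,282),hold=(212,245,335,320),tray=(300,175,380,230),dec=(215,210,248,256)),
   "side":dict(notch=(328,230,364,256),plain=(311,272,348,300),hold=(290,240,375,348),tray=(268,160,358,218),dec=(240,230,275,285))}
for n in R:
    z=np.load(n+"0.npz");P=z["P"];hsv=cv2.cvtColor(z["c"],cv2.COLOR_RGB2HSV)
    for o,(a,b,c,d) in R[n].items():
        p=P[b:d,a:c].reshape(-1,3);h=hsv[b:d,a:c].reshape(-1,3)
        ok=~np.isnan(p[:,0])
        if o in("notch","plain"): m=ok&(h[:,1]<70)&(p[:,2]>.06)&(p[:,2]<.12)
        elif o=="hold": m=ok&(abs(p[:,2]-.024)<.006)&(h[:,1]>70)
        elif o=="tray": m=ok&(abs(p[:,2]-.035)<.004)&(h[:,1]>50)
        else: m=ok&(h[:,0]<10)&(h[:,1]>180)&(p[:,2]>.01)
        q=p[m]; 
        if len(q)<5: print(n,o,len(q)); continue
        r=cv2.minAreaRect((q[:,:2]*1000).astype(np.float32))
        w,v=np.linalg.eigh(np.cov(q[:,:2].T)); 
        print(n,o,len(q),"mean",q.mean(0).round(4),"zr",np.percentile(q[:,2],[2,98]).round(3),"rect",np.round(r[0],1),np.round(r[1],1),round(r[2],1),"pca",round(np.degrees(np.arctan2(v[1,1],v[0,1])),1))
E
```

```text
scene notch 341 mean [0.423  0.0096 0.0795] zr [0.062 0.095] rect [425.3   8.4] [14.3 49.1] 69.3 pca 159.9
scene plain 390 mean [0.4626 0.1121 0.0818] zr [0.062 0.095] rect [466.4 110. ] [14.  49.8] 67.8 pca 161.2
scene hold 2937 mean [0.4437 0.0685 0.0231] zr [0.019 0.029] rect [490.4  38.3] [200.2 184.2] 68.5 pca 66.2
scene tray 415 mean [ 0.4551 -0.2521  0.0333] zr [0.031 0.035] rect [ 458.5 -260.2] [150.1 154.6] 13.5 pca 99.4
scene dec 0
side notch 430 mean [0.4258 0.0079 0.081 ] zr [0.064 0.096] rect [425.6   6.2] [16.1 48.2] 67.5 pca 159.0
side plain 577 mean [0.4658 0.1098 0.0837] zr [0.065 0.097] rect [466.3 108.8] [16.2 46.7] 68.4 pca 159.5
side hold 2980 mean [0.4498 0.0762 0.0254] zr [0.02  0.028] rect [445.6  54.8] [203.   84.6] 68.2 pca 66.7
side tray 598 mean [ 0.4582 -0.2549  0.0345] zr [0.031 0.037] rect [ 458.8 -261.6] [150.7 154.7] 13.5 pca 104.3
side dec 0
```

Emit:
{"api": "apply_moves", "payload": {"plan": [[[3.2,-3.9,0],[0,0,0],0],[[3.2,-3.9,0],[0,0,0],0],[[3.2,-3.9,0],[0,0,0],0],[[3.2,-3.9,0],[0,0,0],0],[[3.2,-3.9,0],[0,0,0],0],[[3.2,-3.9,0],[0,0,0],0],[[3.2,-3.9,0],[0,0,0],0],[[3.2,-3.9,0],[0,0,0],0],[[3.2,-3.9,0],[0,0,0],0],[[3.2,-3.9,0],[0,0,0],0],[[3.2,-3.9,0],[0,0,0],0],[[3.2,-3.9,0],[0,0,0],0]]}}

```text
time: 1.6
ee_pos: [0.4248, 0.0062, 0.2312]
ee_rot: [3.061, 0.706, 0.0]
wrist_force: [1.4, 0.5, -0.2]
opening: 0.0857
finger_force: 0.0
```

Emit:
{"api": "apply_moves", "payload": {"plan": [[[0,0,0],[0,0,9.5],0],[[0,0,0],[0,0,9.5],0],[[0,0,0],[0,0,9.5],0],[[0,0,0],[0,0,9.5],0],[[0,0,0],[0,0,9.5],0],[[0,0,0],[0,0,0],0],[[0,0,0],[0,0,0],0]]}}

```text
time: 2.48
ee_pos: [0.4247, 0.0047, 0.2311]
ee_rot: [3.087, -0.582, -0.001]
wrist_force: [0.6, -0.0, 0.3]
opening: 0.0851
finger_force: 0.0
```

```bash
cat > w.py <<'E'
from h import *
import sys
s=monitor.observe(); print(s["time"],np.round(s["ee_pos"],4),np.round(s["joint_positions"],2),"F",np.round(s["wrist_force"],1))
im,T=wristT(); P=cloud(im,T); save(f"pics/{sys.argv[1]}.png",im["color"])
hsv=cv2.cvtColor(im["color"],cv2.COLOR_RGB2HSV)
M=Ro.from_rotvec(s["ee_rot"]).as_matrix(); print("tool y az",np.degrees(np.arctan2(M[1,1],M[0,1])).round(1), "tilt",M[:,2].round(3))
for nm,c in(("notch",(.4255,.0075)),("plain",(.466,.109))):
    m=(np.hypot(P[...,0]-c[0],P[...,1]-c[1])<.035)&(P[...,2]>.075)&(P[...,2]<.105)&(hsv[...,1]<80)
    q=P[m]
    if len(q)<20: print(nm,len(q)); continue
    t=q[q[:,2]>np.percentile(q[:,2],98)-.005]
    r=cv2.minAreaRect((t[:,:2]*1000).astype(np.float32))
    print(nm,len(t),"ztop",np.percentile(q[:,2],98).round(4),"rect",np.round(r[0],1),np.round(r[1],1),round(r[2],1))
    if nm=="notch":
        d=np.r_[np.array(r[0])/1000,.079-.0]-s["ee_pos"]; print("delta tool (cm) to wing centre", (M.T@d*100).round(2))
E
python3 w.py w1
```

```text
2.475 [0.4247 0.0047 0.2311] [ 0.36  0.   -0.47  2.03  0.    1.11 -2.05] F [ 0.6 -0.   0.3]
tool y az -111.4 tilt [-0. -0. -1.]
notch 290 ztop 0.0964 rect [424.    4.1] [ 9.4 47.2] 68.3
delta tool (cm) to wing centre [-0.05  0.08 15.21]
plain 517 ztop 0.0965 rect [464.3 106. ] [10.2 47.8] 67.6
```

View pics/w1.png

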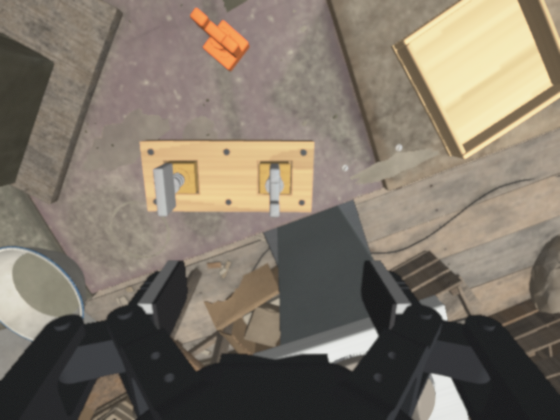

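The wrist view shows the notched screw at (275,185) and the plain one at (168,187). The gripper is aligned with the wing, so I descend and look again closer.

Emit:
{"api": "apply_moves", "payload": {"plan": [[[0,-0.05,2.5],[0,0,0],0],[[0,0,2.5],[0,0,0],0],[[0,0,2.5],[0,0,0],0],[[0,0,1.5],[0,0,0],0],[[0,0,0],[0,0,0],0],[[0,0,0],[0,0,0],0]]}}

```text
time: 3.28
ee_pos: [0.4259, 0.0053, 0.1421]
ee_rot: [-3.086, 0.585, -0.002]
wrist_force: [0.2, -0.7, 0.4]
opening: 0.0852
finger_force: 0.0
```

```bash
python3 w.py w2
```

```text
3.275 [0.4259 0.0053 0.1421] [ 0.34  0.11 -0.48  2.14  0.07  0.9  -2.12] F [ 0.2 -0.7  0.4]
tool y az -111.5 tilt [ 0.002 -0.    -1.   ]
notch 588 ztop 0.0965 rect [424.    4.4] [ 9.9 47.7] 68.1
delta tool (cm) to wing centre [-0.15  0.15  6.3 ]
plain 1030 ztop 0.0963 rect [464.8 105.7] [10.8 47.7] 68.6
```

View pics/w2.png

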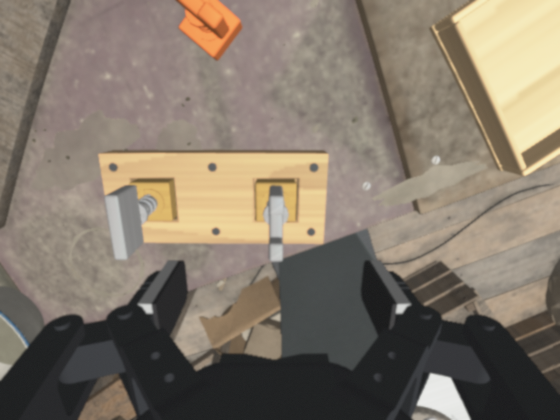

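The wing is at column 276 and the midpoint between the fingers is at about 275. I'll use the visible fingers to cancel the camera bias.

```bash
python3 - <<'E'
from h import *
im,T=wristT(); Q=cloud(im,np.array(im["T_tool_cam"]))
print(im["intrinsics"],np.array(im["T_tool_cam"]).round(3))
q=Q[250:340].reshape(-1,3); q=q[(q[:,2]>-.04)&(q[:,2]<.01)&(abs(q[:,0])<.03)]
print(len(q), "z pct",np.percentile(q[:,2],[1,50,99]).round(3),"x",np.percentile(q[:,0],[2,50,98]).round(4))
for lo in(-.03,-.025,-.02,-.015):
    s=q[(q[:,2]>lo)&(q[:,2]<lo+.005)]; 
    if len(s)<5: continue
    l=s[s[:,1]<0];r=s[s[:,1]>0]
    print(lo,len(l),len(r),np.percentile(l[:,1],97).round(4) if len(l) else 0,np.percentile(r[:,1],3).round(4) if len(r) else 0)
E
```

```text
[[304.20486121   0.         273.84942001]
 [  0.         304.20486121 205.15683317]
 [  0.           0.           1.        ]] [[ 0.    -0.953 -0.302  0.076]
 [ 1.    -0.     0.001  0.   ]
 [-0.001 -0.302  0.953 -0.143]
 [ 0.     0.     0.     1.   ]]
3039 z pct [-0.04  -0.03  -0.014] x [-0.0114  0.0055  0.0102]
-0.03 311 317 -0.0418 0.0427
-0.025 263 262 -0.042 0.0428
-0.02 188 164 -0.0419 0.0428
-0.015 29 23 -0.042 0.0431
```

Emit:
{"api": "apply_moves", "payload": {"plan": [[[-0.15,0.11,1.5],[0,0,0],0],[[0,0,2],[0,0,0],0],[[0,0,2],[0,0,0],0.2],[[0,0,1.5],[0,0,0],0.4],[[0,0,0.6],[0,0,0],0.5],[[0,0,0],[0,0,0],0.5],[[0,0,0],[0,0,0],0.5]], "force": 30}}

```text
time: 4.25
ee_pos: [0.4239, 0.0048, 0.0658]
ee_rot: [-3.086, 0.586, -0.002]
wrist_force: [-0.9, -0.0, 0.7]
opening: 0.0427
finger_force: 0.0
```

```bash
python3 w.py w3
```

```text
4.25 [0.4239 0.0048 0.0658] [ 0.31  0.24 -0.46  2.21  0.16  0.72 -2.21] F [-0.9 -0.   0.7]
tool y az -111.5 tilt [ 0.001 -0.    -1.   ]
notch 554 ztop 0.1043 rect [424.1   7.8] [63.  23.2] 68.2
delta tool (cm) to wing centre [-0.09 -0.29 -1.32]
plain 2303 ztop 0.0962 rect [464.9 105.8] [11.9 48.2] 68.9
```

View pics/w3.png

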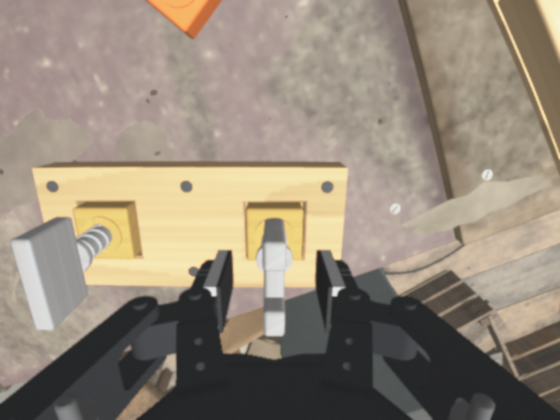

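The wing (column 275) is centred between the fingers (inner edges at 232 and 316), so I close.

Emit:
{"api": "apply_moves", "payload": {"plan": [[[0,0,0],[0,0,0],0.8],[[0,0,0],[0,0,0],1],[[0,0,0],[0,0,0],1],[[0,0,0],[0,0,0],1],[[0,0,0],[0,0,0],1],[[0,0,0],[0,0,0],1]], "force": 60}}

```text
time: 5.05
ee_pos: [0.4237, 0.0049, 0.0657]
ee_rot: [-3.086, 0.586, -0.001]
wrist_force: [-1.4, 0.1, 5.6]
opening: 0.0092
finger_force: 59.6
```

Emit:
{"api": "apply_moves", "payload": {"plan": [[[0,0,0.015],[0,0,-8],1],[[0,0,0.018],[0,0,-8],1],[[0,0,0.018],[0,0,-8],1],[[0,0,0.018],[0,0,-8],1],[[0,0,0.018],[0,0,-8],1],[[0,0,0.018],[0,0,-8],1],[[0,0,0],[0,0,0],1]]}}

```text
time: 5.92
ee_pos: [0.424, 0.004, 0.0647]
ee_rot: [3.056, 0.721, 0.002]
wrist_force: [-0.3, -0.9, 5.6]
opening: 0.0088
finger_force: 59.8
```

Emit:
{"api": "apply_moves", "payload": {"plan": [[[0,0,0.018],[0,0,-8],1],[[0,0,0.018],[0,0,-8],1],[[0,0,0.018],[0,0,-8],1],[[0,0,0.018],[0,0,-8],1],[[0,0,0.018],[0,0,-8],1],[[0,0,0.018],[0,0,-7],1],[[0,0,0],[0,0,0],1],[[0,0,0],[0,0,0],1]]}}

```text
time: 6.92
ee_pos: [0.4247, 0.0036, 0.0637]
ee_rot: [2.517, 1.875, 0.002]
wrist_force: [2.2, -3.7, 3.9]
opening: 0.0089
finger_force: 59.7
```

```bash
python3 w.py w4; python3 - <<'E'
from h import *
print(monitor.observe()["moment"])
im=imaging.get_image("scene")["color"][200:330,190:370]; sd=imaging.get_image("side")["color"][220:350,270:400]
save("pics/c5.png",np.hstack([cv2.resize(im,(450,325)),cv2.resize(sd,(325,325))]))
E
```

```text
6.925 [0.4247 0.0036 0.0637] [ 0.58  0.29 -0.77  2.2   0.3   0.75 -0.69] F [ 2.2 -3.7  3.9]
tool y az -16.7 tilt [ 0.003 -0.002 -1.   ]
notch 737 ztop 0.1033 rect [425.4   9.1] [31.6 31.5] 27.2
delta tool (cm) to wing centre [ 0.55 -0.09 -1.53]
plain 3515 ztop 0.0967 rect [463.9 103.9] [ 9.5 48.3] 73.8
[-0.98673541 -0.51008666  0.01462329]
```

View pics/w4.png

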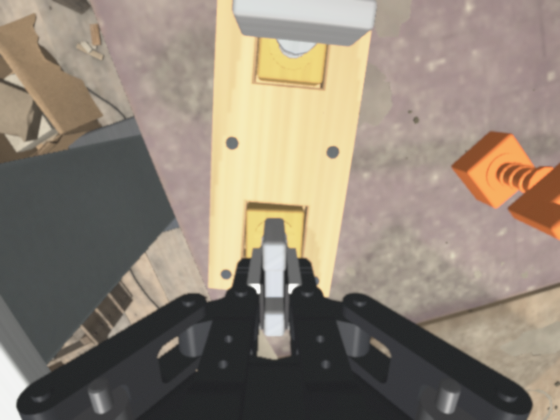

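View pics/c5.png

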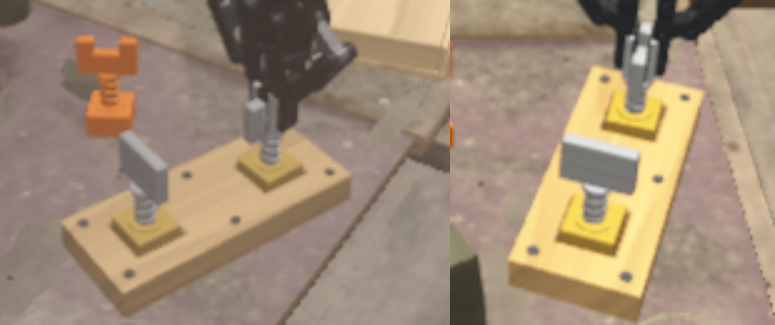

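The screw has turned about 95° including pocket play, and the nut is still seated. I ease off the pocket contact slightly, then lift.

Emit:
{"api": "apply_moves", "payload": {"plan": [[[0,0,0],[0,0,3],1],[[0,0,-0.3],[0,0,0],1],[[0,0,-0.4],[0,0,0],1],[[0,0,-0.5],[0,0,0],1],[[0,0,-0.8],[0,0,0],1],[[0,0,0],[0,0,0],1]], "force": 80}}

```text
time: 7.82
ee_pos: [0.4224, 0.005, 0.0834]
ee_rot: [-2.565, -1.813, 0.002]
wrist_force: [0.7, -0.3, -2.3]
opening: 0.0082
finger_force: 80.4
```

Emit:
{"api": "apply_moves", "payload": {"plan": [[[0,0,-1.5],[0,0,0],1],[[0,0,-2.5],[0,0,0],1],[[0,0,-2.5],[0,0,0],1],[[0,0,-2.5],[0,0,0],1],[[-1,0.5,0],[0,0,0],1],[[-2,1,0],[0,0,0],1],[[-3,1.5,0],[0,0,0],1],[[-3,1.5,0],[0,0,0],1],[[-3,1.5,0],[0,0,0],1],[[-3,1.5,0],[0,0,0],1],[[-3,1.5,0],[0,0,0],1]]}}

```text
time: 9.2
ee_pos: [0.4467, -0.1965, 0.1717]
ee_rot: [-2.564, -1.811, 0.002]
wrist_force: [0.6, 0.3, -1.9]
opening: 0.008
finger_force: 80.4
```

Emit:
{"api": "apply_moves", "payload": {"plan": [[[-2.5,1.5,0],[0,0,0],1],[[-1.8,1,0],[0,0,0],1],[[-1.3,0.8,0],[0,0,0],1],[[0,0,0],[0,0,0],1],[[0,0,0],[0,0,0],1]]}}

```text
time: 9.82
ee_pos: [0.4606, -0.2574, 0.1731]
ee_rot: [-2.563, -1.815, -0.0]
wrist_force: [-0.2, 1.3, -2.7]
opening: 0.0082
finger_force: 80.4
```

```bash
python3 - <<'E'
from h import *
s=monitor.observe();M=Ro.from_rotvec(s["ee_rot"]).as_matrix()
print(s["ee_pos"],s["wrist_force"],M.round(3)); print("to place",M.T@(np.r_[.4585,-.261,.062]-s["ee_pos"])*100)
im=imaging.get_image("scene");P=cloud(im);hsv=cv2.cvtColor(im["color"],cv2.COLOR_RGB2HSV)
m=(np.hypot(P[...,0]-s["ee_pos"][0],P[...,1]-s["ee_pos"][1])<.04)&(P[...,2]>.06)&(P[...,2]<s["ee_pos"][2]-.02)&(hsv[...,1]>120)
q=P[m];print(len(q),q.min(0),q.max(0))
sd=imaging.get_image("side")["color"]
save("pics/c6.png",np.hstack([cv2.resize(im["color"][110:250,270:420],(375,350)),cv2.resize(sd[90:230,240:390],(375,350))]))
E
```

```text
[ 0.46057737 -0.25743897  0.17313962] [-0.18397544  1.34280139 -2.7265273 ] [[ 0.332  0.943 -0.   ]
 [ 0.943 -0.332  0.001]
 [ 0.001 -0.001 -1.   ]]
to place [-0.4112781  -0.07207264 11.11376461]
199 [ 0.43876471 -0.26804677  0.12056561] [ 0.47973191 -0.22856828  0.1413532 ]
```

View pics/c6.png

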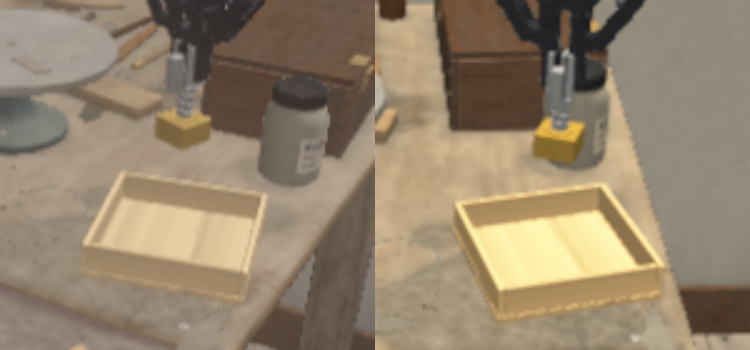

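The screw and nut are held together above the tray, with the nut's underside at z ≈ 0.12. I lower it now.

Emit:
{"api": "apply_moves", "payload": {"plan": [[[-0.4,-0.1,1],[0,0,0],1],[[0,0,2],[0,0,0],1],[[0,0,2],[0,0,0],1],[[0,0,2],[0,0,0],1],[[0,0,2],[0,0,0],1],[[0,0,1.3],[0,0,0],1],[[0,0,0.6],[0,0,0],1],[[0,0,0.2],[0,0,0],1],[[0,0,0],[0,0,0],1]]}}

```text
time: 11.05
ee_pos: [0.4587, -0.2624, 0.0626]
ee_rot: [2.565, 1.813, 0.001]
wrist_force: [-0.1, -0.4, -2.4]
opening: 0.0084
finger_force: 80.4
```

Emit:
{"api": "apply_moves", "payload": {"plan": [[[0,0,0.1],[0,0,0],1],[[0,0,0.1],[0,0,0],1],[[0,0,0],[0,0,0],1]], "force": 40}}

```text
time: 11.42
ee_pos: [0.4582, -0.2623, 0.0602]
ee_rot: [2.565, 1.813, -0.0]
wrist_force: [-0.2, -0.4, -3.4]
opening: 0.0081
finger_force: 80.4
```

Emit:
{"api": "apply_moves", "payload": {"plan": [[[0,0,0.08],[0,0,0],1],[[0,0,0.0],[0,0,0],1]]}}

```text
time: 11.68
ee_pos: [0.4584, -0.2623, 0.0598]
ee_rot: [2.565, 1.813, -0.0]
wrist_force: [-1.7, -0.1, 2.6]
opening: 0.0081
finger_force: 81.0
```

Contact with the tray floor is felt, so I release and retreat.

Emit:
{"api": "apply_moves", "payload": {"plan": [[[0,0,0],[0,0,0],0.8],[[0,0,0],[0,0,0],0.7],[[0,0,0],[0,0,0],0.5],[[0,0,0],[0,0,0],0.5],[[0,0,-1],[0,0,0],0.5],[[0,0,-2],[0,0,0],0.5],[[0,0,-3],[0,0,0],0.5],[[0,0,-4],[0,0,0],0.5],[[0,0,-4],[0,0,0],0.5],[[0,0,0],[0,0,0],0.5]]}}

```text
time: 12.92
ee_pos: [0.4607, -0.2631, 0.2035]
ee_rot: [2.559, 1.809, 0.005]
wrist_force: [0.3, 0.1, 0.7]
opening: 0.0428
finger_force: 0.0
```

```bash
python3 - <<'E'
from h import *
a=imaging.get_image("scene")["color"]; sd=imaging.get_image("side")["color"]
save("pics/c7.png",np.hstack([cv2.resize(a[160:330,200:390],(380,340)),cv2.resize(sd[150:350,250:400],(255,340))]))
E
```

```text
(no output)
```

View pics/c7.png

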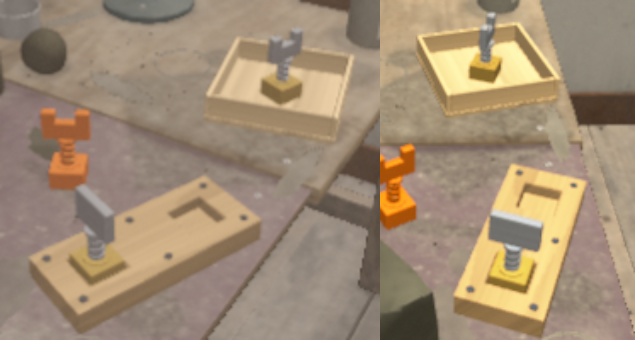

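The left-hand screw stands upright with its nut in the middle of the tray, its pocket is empty, and the plain screw is untouched.

```bash
python3 -c "
from workcell import arm
print(arm.hand_in())"
```

```text
the job is handed in; nothing more can be done
None
```

I turned the notched left-hand screw anticlockwise by about a quarter turn (the gripper turned 95°, including a few degrees of play in the pocket), lifted it out with its nut and stood it upright in the tray; I left the plain right-hand screw alone and handed the job in after about 13 s.

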